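# Turn a specimen carrier over with a lifter and slide it home

### The arm

A 6-joint arm with a two-finger parallel gripper is mounted at the origin on the work surface. World frame = base frame: x ahead of the robot, y to its left, z up, the work surface at z = 0. Lengths are in m, angles in rad, forces in N, time in s.
With the tool pointing down it reaches from about 0.4 to 0.925 m from the base axis. Payload 3.4 kg.
Tool frame: the origin (TCP) lies on the centre line of the jaws, within the pads' length; the fingertips stand 22 mm ahead of it and the grasp point (between the pads) lies 3 mm ahead of it; z points along the fingers, x is the direction in which the jaws open and shut, and the axes are right-handed (so a half turn about z gives the same grasp; the last joint's range is limited). The gripper opens to 85 mm and grips with 20 to 120 N. Pads are 22 mm wide; open, the fingers measure 114 mm over their backs; the gripper's body (76 mm by 85 mm) begins 54 mm behind the grasp point. The pads swing forward as they close: fully open they stand 13 mm farther back than shut.
Start: joints at [-1.329, 0.307, 1.506, -0, 1.328, -0.073], TCP at [0.179, -0.547, 0.253] pointing down, gripper open.
Joint ranges: [-3.12, 3.12], [-1.05, 2.28], [0.14, 2.33], [-1.42, 4.57], [0.1, 2.73], [-2.68, 2.68]. Speed limits (rad/s): [2.57, 2.57, 3.14, 3.14, 3.14, 3.14].

### API

Orientations are given as a rotation vector (axis times angle).
In Python, from plant import ctrl gives the robot as it stands.
- The arm moves only by the shell command python3 -m handwheel 'ROWS' [FORCE]. ROWS is JSON, one flat list of numbers, 7 for each row, row after row: the finger opening in mm, from 0 to 85.4, then the shift along the tool's x, y, z each as a share of 30 mm, from -1 to 1, then the turn, a rotation vector about the tool's x, y, z each as a share of pi/2 rad, from -1 to 1. In form: [gripper, tx, ty, tz, ax, ay, az, gripper, tx, ty, tz, ax, ay, az, ...]. A call has 1 to 20 rows; each row shifts and turns the pose as measured when the row begins, along the tool's axes as they then stand; what a row does not reach is not made up. A row lasts 1/12 s, in which the tool goes at most 41.7 mm and 7.16 degrees, less where a joint would pass 70% of its speed; a pose out of reach is approached as far as the arm can. A call with a number of a shift or a turn outside -1 to 1 is refused whole. A call with a gripper value outside its range is refused whole. The fingers move at their own pace and stop on an object; FORCE is the grip in N (left out, the last holds). Time passes only in rows, so rows that do not move let the fingers close. It gives the time, the measured TCP pose, the force and the opening at its end, in the units of the state.
- ctrl.sense(): the state, without advancing time (a new reading comes with each control period).
- ctrl.snapshot(name): name is "scene" or "top" or "wrist"; returns the picture (420x560x3 uint8, red, green, blue); there is no depth.
- ctrl.camera_model(name): a dict with "vertical_fov" (degrees; the focal length in pixels is half the picture's height over the tangent of half this angle, whatever the lens; pixels are square), "cx", "cy" (the principal point, pixels), "T" (4x4, takes a point from camera to world coordinates). Camera axes: x right, y up, looking along -z (the intrinsics and any distortion apply to the point x, -y, -z); pixel columns grow to the right and rows downward; lengths in m; the calibration is good to about 2 mm. The wrist camera is an equidistant fisheye: a pixel r from the principal point sees the ray r / f radians off the axis. A picture is of the moment at which its call begins: read the wrist's pose just before it. camera_model takes no time and is no camera call; for the wrist camera it gives the pose at the moment of the call.
- ctrl.hand_in(): hands the job in, once; it reports no verdict.
Trained networks look in the newest picture that a camera, given by its name, has taken for a name from the list of things; names that differ only in an ending like _2 or _b are one class to them, and where a whole thing is asked for, a point or a joint stands for the part that bears it (a point fixed in the world has none). Each returns a list of dicts, best first, with "confidence" (0 to 1); they miss things now and then, are a little off and sometimes report something else, mostly with a low value. They report only what shows in the picture. A call takes as long as a camera call. They do not tell look-alikes from the thing itself.
- ctrl.recognise(camera, label): "extent" ([left, top, width, height] in pixels, round what is visible of it).
- ctrl.mark_of(camera, label): "xy" ([column, row] in pixels: a listed point, or the origin of a listed thing).
The state is a dict: "time": time; "q": joint angles; "dq": joint speeds; "effort": joint torques, N m; "eef_pos": TCP position; "eef_rot": TCP orientation; "force": force on the tool from outside, world axes, zero at the start; "moment": the same for the moment, N m; "finger_gap": finger opening in m.
Only numpy, scipy, OpenCV 4.12 (cv2) and the standard library are available. Lean on these libraries where they do the work, as an engineer would, in place of code of your own. Each camera call takes 0.05 s, during which the arm holds its last target. There are 200 camera calls.

### The job

The specimen carrier lies pad-down on the low bed of the aluminium turning stage. Take the lifter by its grip, keep its blade lightly pressed on the bed while you slide it under the carrier's edge farthest from the step, bring the carrier up against the step and lever it over with the blade so that it lands pad-up on the high deck, then push it with the lifter squarely home against the stop bar and stand the lifter back on the bench. Work gently: the carrier is brittle and the stage is a precision part, so never press hard on either, touch the carrier only with the lifter, and leave the other things where they are.

Things in the scene. Friction and masses are not known exactly. Their poses are not given: they have to be found in the camera images.
- stage: fixed two-level aluminium stage, 100 mm wide (y). Origin: bench level, mid width, at the foot of the step. x points from the low bed over the step to the stop bar (roughly away from the robot), z up. Low bed: x -88 to 0 mm, top 20 mm above the bench. Step: upright face at x = 0, 6 mm high. High deck: x 0 to 75, top 26 mm above the bench. Stop bar: face at x = 75, 12 mm above the deck, 20 mm thick
- bed (a point): point on the surface of the stage's low bed, stage x = -60 mm, mid width, stage axes. Bed and deck are rigid, flat and level: a millimetre of over-travel gives a hard push. The lifter must not press on the stage with more than 25 N
- stop (a point): foot of the stop bar's face, on the deck, mid width, stage axes. Over the bed the lifter's foot hangs lower than its blade: to push the carrier home on the deck, tip the blade's tip down some 15 to 20 degrees so that the foot clears the bed. A blade edge 1 to 3 mm above the deck meets the plate's 3 mm edge
- carrier: loose brittle carrier, 30 to 65 g: black plate 50 x 50 x 3 mm, steel pad 30 x 30 x 3 mm in the middle of one face. Origin: centre of the pad's outer face; z from pad to plate (up at the start, down when turned over), x, y along the sides (x near stage x at the start). Starts pad-down on the bed, edge 2 to 18 mm from the step, yawed up to 0.15 rad
- rim (a point): on the carrier, middle of the plate's edge farthest from the step at the start, on the pad side: 25 mm to -x, 3 mm to +z of the origin. The rim overhangs the pad by 10 mm all round, so a 3 mm gap is left over the bed. Pad-up on the deck the carrier's origin is 6 mm above the deck. Sliding it takes under 1 N; the lifter must not push it with more than 15 N
- lifter: loose lifter, 135 g, stands on its steel foot 40 (x) x 26 (y) x 18 mm; grey upright grip 26 (x) x 14 (y), z 18 to 76 mm. Origin: underside of the foot below the grip's axis; z up, x to the blade's tip, roughly away from the robot. Level blade, 28 wide, 1.5 thick, from the foot's front (x = 20) to x = 76 mm; its underside is clamped 2 to 11 mm above the foot's, set anew each time: feel or look for it
- lifter_grip (a point): on the grip's axis, 50 mm above the foot's underside, lifter axes: a good place to grasp, across the 14 mm (lifter y)
- dish: bystander: shallow round glass dish, 84 mm across, 16 mm high; origin under its centre
- amber_bottle: bystander: amber bottle, 48 mm across, 95 mm high; origin under its centre
- white_jar: bystander: white jar, 56 mm across, 70 mm high; origin under its centre
- beaker: bystander: glass beaker, 66 mm across, 90 mm high; origin under its centre
- weight: bystander: brass weight, 34 mm across, 48 mm high; origin under its centre
- spatula: bystander: spatula about 190 mm long lying on the bench beyond the stage, wooden handle; origin near its middle
Mind the look-alikes: they are no part of the job. Leave any blue look-alike of the stage alone. Leave any black look-alike of the lifter alone.

How it is judged:
By the outcome, as a careful person would: the job done as asked, in the order asked, and still so for the second after the job is handed in, with the robot touching nothing.
It also fails if it takes over 72 s, if anything falls off the work surface, if the arm or the gripper's body presses on something with over 40 N, if the wrist force passes 120 N, or if a joint passes its speed limit or range.

## Working session

There is one attempt and no reset: what is moved stays moved. The work goes in short steps, Python scripts to look and compute and a shell command to move; the robot and the scene stay as the last step left them, time stands still between calls to the robot, and variables do not carry over. Pictures are saved under pics/ and viewed, about 8 in all and at most 12, crops included, and the job is handed in when it is done.

```bash
ls; mkdir -p pics
cat > h.py <<'E'
import numpy as np, cv2
from scipy.spatial.transform import Rotation as R
from plant import ctrl
def ray(name,uv,cm=None):
    cm=cm or ctrl.camera_model(name); f=210/np.tan(np.radians(cm['vertical_fov'])/2)
    d=np.array([uv[0]-cm['cx'],uv[1]-cm['cy']])/f; T=np.array(cm['T'])
    if name=='wrist':
        r=np.hypot(*d)+1e-12; v=np.array([np.sin(r)*d[0]/r,-np.sin(r)*d[1]/r,-np.cos(r)])
    else: v=np.array([d[0],-d[1],-1])
    return T[:3,3],T[:3,:3]@v
def at(name,uv,z,cm=None):
    o,v=ray(name,uv,cm); return o+v*(z-o[2])/v[2]
def pix(name,p,cm=None):
    cm=cm or ctrl.camera_model(name); f=210/np.tan(np.radians(cm['vertical_fov'])/2)
    T=np.array(cm['T']); c=T[:3,:3].T@(np.array(p)-T[:3,3]); c=np.array([c[0],-c[1],-c[2]])
    if name=='wrist':
        r=np.hypot(c[0],c[1]); s=f*np.arctan2(r,c[2])/(r+1e-12)
    else: s=f/c[2]
    return np.array([cm['cx']+c[0]*s,cm['cy']+c[1]*s])
def save(name,fn,crop=None,k=1):
    im=ctrl.snapshot(name); b=im[...,::-1].copy(); cv2.imwrite('pics/raw_'+fn,b)
    if crop: x,y,w,h=crop; b=b[y:y+h,x:x+w]
    if k!=1: b=cv2.resize(b,None,fx=k,fy=k,interpolation=cv2.INTER_CUBIC)
    cv2.imwrite('pics/'+fn,b); return im
def st():
    s=ctrl.sense(); Rm=R.from_rotvec(s['eef_rot']).as_matrix()
    print('t',round(s['time'],2),'p',np.round(s['eef_pos'],4),'F',np.round(s['force'],1),'gap',round(s['finger_gap'],4)); print(np.round(Rm,3)); return s,Rm
E
python3 - <<'E'
from h import *
a=save('scene','a.png');b=save('top','b.png')
cv2.imwrite('pics/ab.png',np.hstack([a,b])[...,::-1][:, :].copy())
im=cv2.imread('pics/ab.png'); cv2.imwrite('pics/ab.png',cv2.resize(np.vstack([im[:,:560],im[:,560:]]),(800,1200))[:])
Z=dict(stage=0,bed=.02,stop=.026,carrier=.02,rim=.023,lifter=0,lifter_grip=.05)
for c in('scene','top'):
    print(c,np.round(np.array(ctrl.camera_model(c)['T'])[:3,3],3))
    for n in Z:
        for m in ctrl.mark_of(c,n)[:3]:
            print(n,round(m['confidence'],2),np.round(m['xy'],1),np.round(at(c,m['xy'],Z[n]),4))
st()
E
```

```text
pics
scene [1.405 0.37  0.736]
stage 0.98 [251.8 235.4] [ 0.5999 -0.0477  0.    ]
stage 0.9 [360.3 201.2] [0.3699 0.1536 0.    ]
bed 0.92 [359.2 184.7] [0.3258 0.1371 0.02  ]
bed 0.73 [256.5 215.3] [ 0.5476 -0.0587  0.02  ]
bed 0.48 [249.9 247.1] [ 0.6609 -0.0227  0.02  ]
stop 0.89 [248.1 248.6] [ 0.6732 -0.0209  0.026 ]
stop 0.87 [363.8 213.7] [0.454  0.1827 0.026 ]
rim 0.87 [259.1 210.3] [ 0.5302 -0.0596  0.023 ]
lifter 0.73 [148.1 252.8] [ 0.7443 -0.2413  0.    ]
lifter 0.71 [440.6 260.6] [0.5256 0.3764 0.    ]
lifter 0.63 [390.7 245.8] [0.5164 0.2643 0.    ]
lifter_grip 0.82 [392.6 229.5] [0.52   0.2633 0.05  ]
lifter_grip 0.77 [442.2 247.8] [0.5431 0.3734 0.05  ]
top [0.382 0.002 1.223]
stage 0.77 [294.4 215.2] [ 0.5959 -0.0453  0.    ]
stage 0.37 [278.6 133.7] [ 0.791  -0.0038  0.    ]
stage 0.24 [150.  244.3] [0.5193 0.282  0.    ]
bed 0.96 [300.4 238.7] [ 0.5391 -0.0592  0.02  ]
bed 0.88 [206.4 331.2] [0.3305 0.1418 0.02  ]
stop 0.92 [284.9 181.4] [ 0.6691 -0.021   0.026 ]
stop 0.67 [188.4 276.1] [0.4484 0.1867 0.026 ]
carrier 0.62 [301.  229.1] [ 0.561  -0.0602  0.02  ]
rim 0.84 [299.2 236.9] [ 0.5427 -0.0563  0.023 ]
rim 0.43 [303.6 240.8] [ 0.5342 -0.0663  0.023 ]
lifter 0.89 [108.5 236. ] [0.5357 0.3776 0.    ]
lifter 0.83 [157.2 243.7] [0.5211 0.2657 0.    ]
lifter_grip 0.56 [101.8 228.8] [0.5449 0.3782 0.05  ]
t 0.8 p [ 0.1785 -0.5466  0.2533] F [-0.2 -0.3 -0.1] gap 0.0852
[[ 0.311 -0.951 -0.   ]
 [-0.951 -0.311 -0.   ]
 [ 0.     0.    -1.   ]]
```

View pics/b.png

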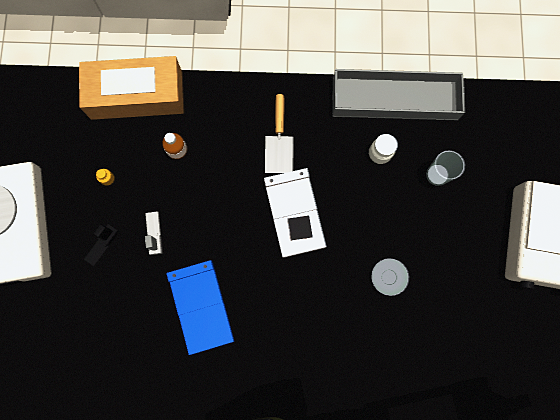

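View pics/a.png

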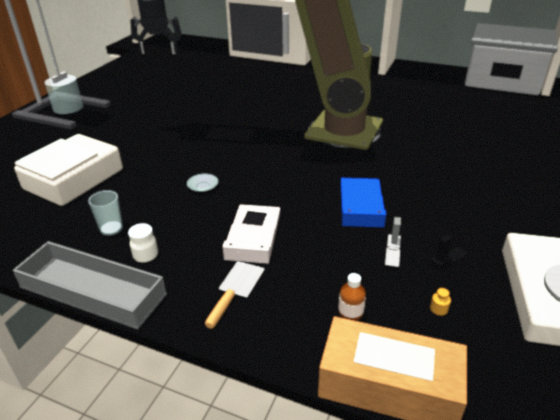

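The real lifter (steel/grey) is at about (153,233) in the top view, the black look-alike at (102,240). The aluminium stage with the carrier is at (295,213), its blue look-alike at (200,307). I choose the grey and aluminium ones, and go above the lifter for a close look.

```bash
python3 -m handwheel '[45,-0.33,-0.97,0,0,0,0, 45,-0.33,-0.97,0,0,0,0, 45,-0.33,-0.97,0,0,0,0, 45,-0.33,-0.97,0,0,0,0, 45,-0.33,-0.97,0,0,0,0, 45,-0.33,-0.97,0,0,0,0, 45,-0.33,-0.97,0,0,0,0, 45,-0.33,-0.97,0,0,0,0, 45,-0.33,-0.97,0,0,0,0, 45,-0.33,-0.97,0,0,0,0]'
python3 -m handwheel '[45,-1,-0.45,0,0,0,0, 45,-1,-0.45,0,0,0,0, 45,-1,-0.45,0,0,0,0, 45,-1,-0.45,0,0,0,0, 45,-1,-0.45,0,0,0,0, 45,-1,-0.45,0,0,0,0, 45,-1,-0.45,0,0,0,0, 45,-1,-0.45,0,0,0,0, 45,-1,-0.45,0,0,0,0.06, 45,-1,-0.45,0,0,0,0.06, 45,-1,-0.45,0,0,0,0.06, 45,-1,-0.45,0,0,0,0]'
python3 - <<'E'
from h import *
s,Rm=st(); d=np.array([.50,.255,.2533])-s['eef_pos']; print(Rm.T@d/.03)
E
```

```text
time: 1.63
eef_pos: [0.4299, -0.3615, 0.253]
eef_rot: [2.527, -1.857, 0.004]
force: [0.1, -0.9, -0.3]
finger_gap: 0.0449
time: 2.63
eef_pos: [0.5012, 0.0413, 0.2512]
eef_rot: [2.226, -2.214, 0.02]
force: [0.7, -0.6, -0.5]
finger_gap: 0.0449
t 2.63 p [0.5012 0.0413 0.2512] F [ 0.7 -0.6 -0.5] gap 0.0449
[[ 0.006 -1.     0.008]
 [-1.    -0.006 -0.01 ]
 [ 0.01  -0.007 -1.   ]]
[-7.12350858e+00 -2.09673555e-03 -1.42408670e-01]
```

```bash
python3 -m handwheel '[45,-1,0,0,0,0,0, 45,-1,0,0,0,0,0, 45,-1,0,0,0,0,0, 45,-1,0,0,0,0,0, 45,-1,0,0,0,0,0, 45,-1,0,0,0,0,0, 45,-1,0,0,0,0,0, 45,0,0,0,0,0,0, 45,0,0,0,0,0,0]'
python3 - <<'E'
from h import *
s,Rm=st(); cm=ctrl.camera_model('wrist'); print(np.round(cm['T'],3))
save('wrist','c.png',)
for n,z in (('lifter',0),('lifter_grip',.05)):
    for m in ctrl.mark_of('wrist',n)[:3]: print(n,round(m['confidence'],2),np.round(m['xy'],1),np.round(at('wrist',m['xy'],z,cm),4))
E
```

```text
time: 3.38
eef_pos: [0.5022, 0.2698, 0.2502]
eef_rot: [-2.232, 2.203, -0.023]
force: [-0.1, 0.6, -0.2]
finger_gap: 0.0453
t 3.38 p [0.5022 0.2698 0.2502] F [-0.1  0.6 -0.2] gap 0.0453
[[ 0.013 -1.     0.015]
 [-1.    -0.013 -0.006]
 [ 0.007 -0.015 -1.   ]]
[[ 0.013  0.959  0.282  0.575]
 [-1.     0.011  0.01   0.271]
 [ 0.006 -0.282  0.959  0.372]
 [ 0.     0.     0.     1.   ]]
lifter 0.63 [184.5 151.2] [0.5376 0.3773 0.    ]
lifter 0.62 [276.7 168.9] [0.5164 0.2689 0.    ]
lifter_grip 0.71 [277.2 170.4] [0.5228 0.2687 0.05  ]
lifter_grip 0.66 [172.5 156.3] [0.5377 0.3762 0.05  ]
```

View pics/c.png

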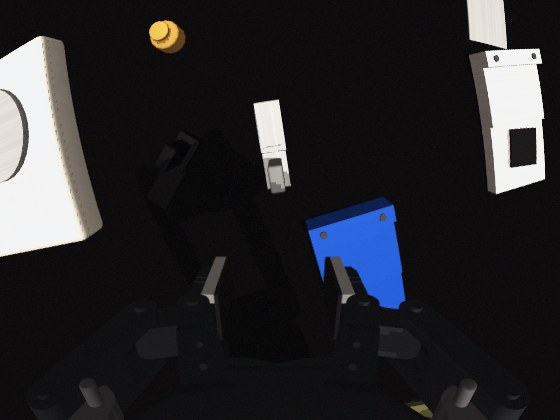

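Run:
```python
from h import *
s=ctrl.sense(); cm=ctrl.camera_model('wrist')
l=at('wrist',(254.5,103.5),.008,cm);r=at('wrist',(279,100),.008,cm);bl=at('wrist',(274,192),.0,cm);br=at('wrist',(290,187),.0,cm)
print(l,r,bl,br, np.linalg.norm(l-r))
w=(l-r)[:2]; print('yaw from tip edge',np.arctan2(-w[0],w[1]))
# direct: pixel bright mask in crop
im=cv2.imread('pics/raw_c.png'); c=im[90:205,245:300].max(2); m=(c>110).astype(np.uint8)
ys,xs=np.nonzero(m); pts=np.array([at('wrist',(x+245,y+90),.01,cm)[:2] for x,y in zip(xs,ys)])
sel=pts[pts[:,0]>.545]; print(len(sel),sel.min(0),sel.max(0)); rc=cv2.minAreaRect(sel.astype(np.float32)*1000); print(rc)
print(at('top',(211,262),.038),at('top',(168,272),.038))
```

```text
[0.59139199 0.29214558 0.008     ] [0.59539815 0.2652044  0.008     ] [0.48902582 0.2698545  0.        ] [0.49520676 0.25118056 0.        ] 0.027237406534426578
yaw from tip edge 0.14761869561263885
1169 [0.54500287 0.25804248] [0.59527741 0.29366317]
((568.663818359375, 275.8402099609375), (52.0092658996582, 28.663307189941406), 9.141935348510742)
[0.47976973 0.13710266 0.038     ] [0.45539082 0.2298483  0.038     ]
```

```bash
cat >> h.py <<'E'
def Rt(yaw,pitch=0): # lifter x dir yaw, pitch>0 tip up -> tool rotation
    L=R.from_euler('z',yaw)*R.from_euler('y',-pitch)
    return L.as_matrix()@np.array([[0,-1,0],[-1,0,0],[0,0,-1.]])
def need(p,yaw,pitch=0):
    s=ctrl.sense(); Rm=R.from_rotvec(s['eef_rot']).as_matrix()
    t=Rm.T@(np.array(p)-s['eef_pos'])/.03; a=R.from_matrix(Rm.T@Rt(yaw,pitch)).as_rotvec()/(np.pi/2)
    print('need t',np.round(t,3),'a',np.round(a,4))
E
python3 -c "
from h import *
need([.519,.267,.12],.155)"
```

```text
need t [ 0.006 -0.492  4.351] a [-0.0088 -0.0049 -0.0923]
```

```bash
python3 -m handwheel '[45,0,0,0,-0.009,-0.005,-0.046, 45,0,-0.1,0.8,0,0,-0.046, 45,0,-0.1,0.9,0,0,0, 45,0,-0.1,0.9,0,0,0, 45,0,-0.1,0.9,0,0,0, 45,0,-0.1,0.8,0,0,0, 45,0,0,0,0,0,0]'
python3 - <<'E'
from h import *
need([.519,.267,.053],.155); cm=ctrl.camera_model('wrist'); save('wrist','d.png',(150,60,260,330),1.8)
for m in ctrl.mark_of('wrist','lifter_grip')[:2]: print(m['confidence'],np.round(m['xy'],1),np.round(at('wrist',m['xy'],.05,cm),4))
st()
E
```

```text
time: 4.12
eef_pos: [0.5223, 0.2605, 0.1222]
eef_rot: [-2.375, 2.044, -0.009]
force: [-1.6, -1.0, -0.1]
finger_gap: 0.0448
need t [-0.229  0.099  2.307] a [-0.0062  0.0004 -0.0034]
0.81 [113.  184.8] [0.5394 0.3734 0.05  ]
t 4.22 p [0.524  0.2617 0.1259] F [-0.1  0.3  0.3] gap 0.045
[[ 0.149 -0.989  0.014]
 [-0.989 -0.149  0.004]
 [-0.002 -0.015 -1.   ]]
```

View pics/d.png

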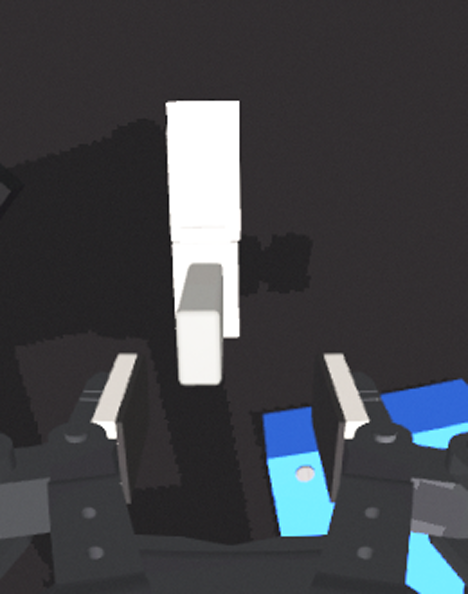

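Run:
```python
from h import *
cm=ctrl.camera_model('wrist')
P=lambda u,v:(150+u/1.8,60+v/1.8)
a=at('wrist',P(199,348),.076,cm); tl=at('wrist',P(166,101),.008,cm); tr=at('wrist',P(240,101),.008,cm)
print(a,tl,tr,np.linalg.norm(tl-tr)); w=(tl-tr)[:2]; print(np.arctan2(-w[0],w[1]))
m=(tl+tr)[:2]/2-.076*np.array([np.cos(.155),np.sin(.155)]); print(m)
need([a[0],a[1],.053],.155)
```

```text
[0.51973689 0.27064011 0.076     ] [0.59396682 0.29818471 0.008     ] [0.59818169 0.26851352 0.008     ] 0.029969054297277323
0.14110850520530918
[0.52098538 0.27161623]
need t [-0.311  0.132  2.43 ] a [-0.0094  0.0013 -0.0032]
```

```bash
python3 -m handwheel '[45,-0.3,0.1,0.3,-0.006,0,0, 45,0,0,0.7,0,0,0, 45,0,0,0.7,0,0,0, 45,0,0,0.5,0,0,0, 45,0,0,0,0,0,0]'
python3 -c "
from h import *
need([.520,.2705,.053],.155);st()"
```

```text
time: 4.63
eef_pos: [0.5267, 0.2739, 0.0676]
eef_rot: [-2.36, 2.039, -0.013]
force: [-0.8, 0.5, -0.6]
finger_gap: 0.0454
need t [0.084 0.247 0.48 ] a [-0.0145  0.0052 -0.0058]
t 4.63 p [0.5267 0.2739 0.0676] F [-0.8  0.5 -0.6] gap 0.0454
[[ 0.145 -0.989  0.021]
 [-0.989 -0.145  0.011]
 [-0.008 -0.023 -1.   ]]
```

```bash
python3 -m handwheel '[45,0.08,0.25,0.25,-0.0145,0.005,-0.006, 45,0,0,0.23,0,0,0, 45,0,0,0,0,0,0]'
python3 -c "
from h import *
need([.520,.2705,.053],.155)"
```

```text
time: 4.88
eef_pos: [0.521, 0.2721, 0.0557]
eef_rot: [-2.386, 2.039, -0.002]
force: [-0.2, 0.3, -0.0]
finger_gap: 0.045
need t [0.048 0.042 0.089] a [-0.0021  0.0009  0.0011]
```

Close the gripper.

```bash
python3 -m handwheel '[45,0.05,0.04,0.09,-0.002,0,0, 12,0,0,0,0,0,0, 10,0,0,0,0,0,0, 10,0,0,0,0,0,0, 10,0,0,0,0,0,0, 10,0,0,0,0,0,0, 10,0,0,0,0,0,0, 10,0,0,0,0,0,0]' 60
python3 -c "
from h import *
need([.520,.2705,.053],.155);st()"
```

```text
time: 5.55
eef_pos: [0.5212, 0.271, 0.0553]
eef_rot: [-2.385, 2.038, -0.001]
force: [-0.7, 0.5, -1.3]
finger_gap: 0.0134
need t [0.01  0.044 0.077] a [-0.0024  0.0016  0.001 ]
t 5.55 p [0.5212 0.271  0.0553] F [-0.7  0.5 -1.3] gap 0.0134
[[ 0.156 -0.988  0.003]
 [-0.988 -0.156  0.003]
 [-0.003 -0.004 -1.   ]]
```

```bash
python3 -m handwheel '[10,0,0,-0.3,0,0,0, 10,0,0,-0.9,0,0,0, 10,0,0,-1,0,0,0, 10,0,0,-1,0,0,0, 10,0,0,-0.8,0,0,0, 10,0.9,0.38,0,0,0,0, 10,0.9,0.38,0,0,0,0, 10,0.9,0.38,0,0,0,0, 10,0.9,0.38,0,0,0,0, 10,0.9,0.38,0,0,0,0, 10,0.9,0.38,0,0,0,0, 10,0.9,0.38,0,0,0,0, 10,0.9,0.38,0,0,0,0, 10,0.9,0.38,0,0,0,0, 10,0.9,0.38,0,0,0,0, 10,0.9,0.38,0,0,0,0, 10,0.6,0.2,0,0,0,-0.04, 10,0,0,0,0,0,-0.04, 10,0,0,0,0,0,0]'
python3 - <<'E'
from h import *
s,Rm=st(); cm=ctrl.camera_model('wrist'); need([.43,-.092,.15],.289)
save('wrist','e.png')
Z=dict(bed=.02,stop=.026,carrier=.02,rim=.023,stage=0)
for n in Z:
    for m in ctrl.mark_of('wrist',n)[:2]: print(n,round(m['confidence'],2),np.round(m['xy'],1),np.round(at('wrist',m['xy'],Z[n],cm),4))
E
```

```text
time: 7.13
eef_pos: [0.438, -0.0736, 0.1913]
eef_rot: [-2.511, 1.867, -0.02]
force: [-0.7, -0.3, -1.0]
finger_gap: 0.0131
t 7.13 p [ 0.438  -0.0736  0.1913] F [-0.7 -0.3 -1. ] gap 0.0131
[[ 0.288 -0.957  0.018]
 [-0.958 -0.288  0.003]
 [ 0.003 -0.018 -1.   ]]
need t [0.506 0.455 1.371] a [-0.0114 -0.0016  0.0021]
bed 0.94 [ 68.  243.4] [0.3207 0.139  0.02  ]
bed 0.58 [294.6  90.1] [ 0.537  -0.0603  0.02  ]
stop 0.92 [ 49.3 123.6] [0.45   0.1773 0.026 ]
carrier 0.91 [299.1  60.6] [ 0.5642 -0.0563  0.02  ]
carrier 0.24 [442.  220.5] [ 0.4652 -0.2447  0.02  ]
rim 0.86 [296.1  85.2] [ 0.5414 -0.0602  0.023 ]
stage 0.78 [298.3  31.8] [ 0.5959 -0.0475  0.    ]
stage 0.76 [ 68.3 187.2] [0.3787 0.1572 0.    ]
```

View pics/e.png

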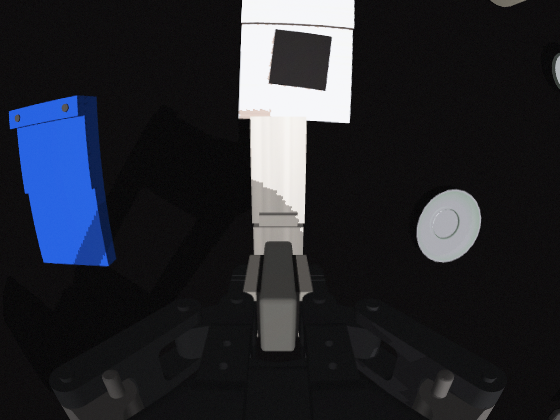

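Run:
```python
from h import *
cm=ctrl.camera_model('wrist'); A=lambda u,v,z=.02: at('wrist',(u,v),z,cm)
nl,nr,sl,sr=A(238,120),A(350,122.5),A(241.5,23,.026),A(354,28,.026)
for a,b in((nl,nr),(sl,sr)): d=(a-b)[:2]; print(a,b,np.linalg.norm(d),np.arctan2(-d[0],d[1]))
u=(sl+sr-nl-nr)[:2]/2; print('len',np.linalg.norm(u),np.arctan2(u[1],u[0]))
o=(sl+sr)/2; o2=(nl+nr)/2; print('origin',o,o2[:2]+.088*np.array([np.cos(.289),np.sin(.289)]))
C=np.array([A(*p,.026)[:2] for p in((277,30),(331,38),(326,90),(269,84))]); print(C, C.mean(0),np.linalg.norm(C-np.roll(C,1,0),axis=1))
e=np.array([np.cos(.289),np.sin(.289)]);n=np.array([-e[1],e[0]]); 
for p in C: print((p-o[:2])@e,(p-o[:2])@n)
for k,z in(('scene',0.026),('top',.026)): pass
# top camera stage corners
B=lambda u,v,z: at('top',(u,v),z)
print(B(283.5,256.5,.02),B(326,247,.02))
```

```text
[ 0.49739641 -0.01781118  0.02      ] [ 0.52527937 -0.11463696  0.02      ] 0.10076056539337558 0.28038428049142156
[0.58302621 0.0041394  0.026     ] [ 0.60948769 -0.09152685  0.026     ] 0.09925846181280344 0.26985497053868907
len 0.08785705955015195 0.25934053147114705
origin [ 0.59625695 -0.04369372  0.026     ] [ 0.59568848 -0.04114461]
[[ 0.58494833 -0.02769788]
 [ 0.59274545 -0.07470108]
 [ 0.54558271 -0.08418581]
 [ 0.53561418 -0.03539216]] [ 0.56472267 -0.05549423] [0.04993056 0.04764553 0.048107   0.04980153]
-0.00628092792417568 0.01855537791045216
-0.012202785652688281 -0.02872070779673964
-0.060112741522108847 -0.024371010065762963
-0.05576198596194154 0.02524010644860524
[ 0.49795373 -0.02213813  0.02      ] [ 0.5219335  -0.11710268  0.02      ]
```

```bash
python3 -c "
from h import *
need([.4522,-.0852,.095],.275,-.035)"
```

```text
need t [ 0.552 -0.251  3.198] a [-0.0334 -0.0014  0.0118]
```

```bash
python3 -m handwheel '[10,0.5,-0.2,0.4,-0.033,0,0.012, 10,0,0,0.8,0,0,0, 10,0,0,0.8,0,0,0, 10,0,0,0.8,0,0,0, 10,0,0,0.2,0,0,0, 10,0,0,0,0,0,0]'
python3 -c "
from h import *
st();need([.4522,-.0852,.08],.275,-.035)"
```

```text
time: 7.93
eef_pos: [0.4512, -0.0826, 0.1]
eef_rot: [2.487, -1.875, -0.02]
force: [-0.7, -0.7, -0.9]
finger_gap: 0.0133
t 7.93 p [ 0.4512 -0.0826  0.1   ] F [-0.7 -0.7 -0.9] gap 0.0133
[[ 0.275 -0.961 -0.027]
 [-0.961 -0.275 -0.014]
 [ 0.006  0.029 -1.   ]]
need t [ 0.09  -0.027  0.667] a [-0.0036 -0.0039  0.0021]
```

```bash
python3 -m handwheel '[10,0.09,-0.03,0.35,-0.004,-0.004,0.002, 10,0,0,0.3,0,0,0, 10,0,0,0,0,0,0]'
python3 -m handwheel '[10,0,0,0.03,0,0,0, 10,0,0,0.03,0,0,0]'
python3 -m handwheel '[10,0,0,0.03,0,0,0, 10,0,0,0.03,0,0,0]'
python3 -c "
from h import *
st();need([.4522,-.0852,.075],.275,-.035)"
```

```text
time: 8.18
eef_pos: [0.4539, -0.0847, 0.0807]
eef_rot: [2.484, -1.878, -0.031]
force: [-1.0, -0.1, -1.8]
finger_gap: 0.0133
time: 8.35
eef_pos: [0.4549, -0.085, 0.0794]
eef_rot: [2.485, -1.878, -0.029]
force: [0.5, 0.5, -1.4]
finger_gap: 0.0132
time: 8.52
eef_pos: [0.4556, -0.0853, 0.0784]
eef_rot: [2.485, -1.879, -0.026]
force: [-0.2, -0.1, -1.4]
finger_gap: 0.0132
t 8.52 p [ 0.4556 -0.0853  0.0784] F [-0.2 -0.1 -1.4] gap 0.0132
[[ 0.272 -0.962 -0.029]
 [-0.962 -0.272 -0.011]
 [ 0.002  0.031 -1.   ]]
need t [-0.034  0.105  0.118] a [-0.0028 -0.0016  0.0005]
```

```bash
python3 -m handwheel '[10,-0.03,0.12,0.02,-0.003,0,0, 10,0,0,0.02,0,0,0]'
for i in 1 2 3 ; do echo; done
python3 -m handwheel '[10,0,0,0.03,0,0,0, 10,0,0,0.03,0,0,0]'
python3 -m handwheel '[10,0,0.02,0.03,0,0,0, 10,0,0,0.02,0,0,0]'
```

```text
time: 8.68
eef_pos: [0.4519, -0.0856, 0.0779]
eef_rot: [2.482, -1.877, -0.028]
force: [-1.0, -0.7, -1.4]
finger_gap: 0.0132



time: 8.85
eef_pos: [0.4518, -0.0857, 0.0764]
eef_rot: [2.482, -1.877, -0.027]
force: [-0.2, 0.3, -1.5]
finger_gap: 0.0133
time: 9.02
eef_pos: [0.4511, -0.0859, 0.0749]
eef_rot: [2.482, -1.878, -0.027]
force: [-0.0, 0.3, -1.8]
finger_gap: 0.0133
```

```bash
for r in 1; do python3 -m handwheel '[10,0,0,0.03,0,0,0, 10,0,0,0.02,0,0,0]'; done
python3 -m handwheel '[10,0,0,0.025,0,0,0, 10,0,0,0.015,0,0,0]'
```

```text
time: 9.18
eef_pos: [0.451, -0.0859, 0.0732]
eef_rot: [2.482, -1.878, -0.027]
force: [-0.2, 0.7, -1.0]
finger_gap: 0.0137
time: 9.35
eef_pos: [0.451, -0.0859, 0.0717]
eef_rot: [2.482, -1.878, -0.027]
force: [-0.7, -0.0, -1.8]
finger_gap: 0.0134
```

```bash
python3 -m handwheel '[10,0,0,0.02,0,0,0, 10,0,0,0.015,0,0,0]'
python3 -m handwheel '[10,0,0,0.02,0,0,0, 10,0,0,0.015,0,0,0]'
```

```text
time: 9.52
eef_pos: [0.451, -0.086, 0.0705]
eef_rot: [2.482, -1.878, -0.027]
force: [-0.5, -0.5, -1.0]
finger_gap: 0.0137
time: 9.68
eef_pos: [0.451, -0.086, 0.0693]
eef_rot: [2.482, -1.878, -0.027]
force: [-0.4, -0.7, -1.1]
finger_gap: 0.0132
```

```bash
python3 -c "
from h import *
save('wrist','f.png',(200,20,200,260),2.2)
from h import st; st()"
```

```text
t 9.73 p [ 0.451  -0.086   0.0693] F [-0.5 -0.5 -1.8] gap 0.0134
[[ 0.272 -0.962 -0.032]
 [-0.962 -0.272 -0.013]
 [ 0.004  0.034 -0.999]]
```

View pics/f.png

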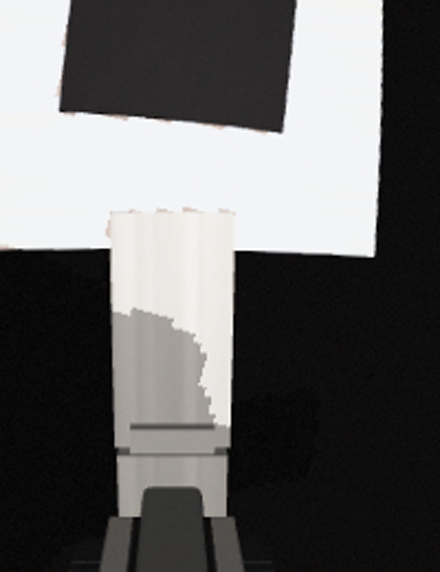

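The blade tip overlaps the bed by about 9 mm, centred on the carrier's near edge and about 20 mm short of it. I keep feeling downward.

```bash
python3 -m handwheel '[10,0,0,0.02,0,0,0, 10,0,0,0.015,0,0,0]'
python3 -m handwheel '[10,0,0,0.02,0,0,0, 10,0,0,0.01,0,0,0]'
```

```text
time: 9.9
eef_pos: [0.451, -0.086, 0.0682]
eef_rot: [2.482, -1.878, -0.027]
force: [-0.5, -0.3, -1.3]
finger_gap: 0.0137
time: 10.07
eef_pos: [0.451, -0.086, 0.0672]
eef_rot: [2.482, -1.878, -0.027]
force: [0.5, -0.3, -1.3]
finger_gap: 0.0131
```

```bash
python3 -m handwheel '[10,0,0,0.02,0,0,0, 10,0,0,0.01,0,0,0]'
python3 -m handwheel '[10,0,0,0.02,0,0,0, 10,0,0,0.01,0,0,0]'
```

```text
time: 10.23
eef_pos: [0.4509, -0.0861, 0.0666]
eef_rot: [2.482, -1.878, -0.027]
force: [-1.7, 0.3, 3.9]
finger_gap: 0.0133
time: 10.4
eef_pos: [0.4509, -0.0862, 0.0664]
eef_rot: [2.482, -1.878, -0.026]
force: [-1.6, 0.9, 4.4]
finger_gap: 0.0131
```

```bash
python3 -m handwheel '[10,0,-0.08,0.003,0,0,0, 10,0,-0.08,0.003,0,0,0, 10,0,-0.08,0.003,0,0,0, 10,0,-0.08,0.003,0,0,0]'
python3 -m handwheel '[10,0,-0.08,0.003,0,0,0, 10,0,-0.08,0.003,0,0,0]'
python3 -c "
from h import *
st();need([.4509+.02886,-.0862+.0081,.0664],.275,-.035)"
```

```text
time: 10.73
eef_pos: [0.4589, -0.0839, 0.0667]
eef_rot: [2.481, -1.877, -0.027]
force: [-2.0, -0.0, 4.5]
finger_gap: 0.0131
time: 10.9
eef_pos: [0.4637, -0.0826, 0.0665]
eef_rot: [2.481, -1.876, -0.027]
force: [-3.0, -0.8, 5.6]
finger_gap: 0.0133
t 10.9 p [ 0.4637 -0.0826  0.0665] F [-3.  -0.8  5.6] gap 0.0133
[[ 0.272 -0.962 -0.032]
 [-0.962 -0.272 -0.014]
 [ 0.005  0.035 -0.999]]
need t [ 0.003 -0.554 -0.015] a [ 0.0001 -0.0031  0.0005]
```

```bash
python3 -m handwheel '[10,0,-0.08,0.001,0,0,0, 10,0,-0.08,0.001,0,0,0, 10,0,-0.08,0.001,0,0,0, 10,0,-0.08,0.001,0,0,0]'
python3 -m handwheel '[10,0,-0.08,0.001,0,0,0, 10,0,-0.08,0.001,0,0,0]'
python3 -c "
from h import *
save('wrist','g.png',(200,0,200,200),2.5);st()"
```

```text
time: 11.23
eef_pos: [0.4734, -0.08, 0.0666]
eef_rot: [2.48, -1.875, -0.028]
force: [-3.0, -1.6, 6.6]
finger_gap: 0.0134
time: 11.4
eef_pos: [0.4783, -0.0787, 0.0666]
eef_rot: [2.48, -1.874, -0.028]
force: [-3.2, -0.4, 6.1]
finger_gap: 0.0132
t 11.45 p [ 0.479  -0.0786  0.0667] F [-1.6 -0.7  3.3] gap 0.0133
[[ 0.273 -0.961 -0.033]
 [-0.962 -0.273 -0.015]
 [ 0.006  0.036 -0.999]]
```

View pics/g.png

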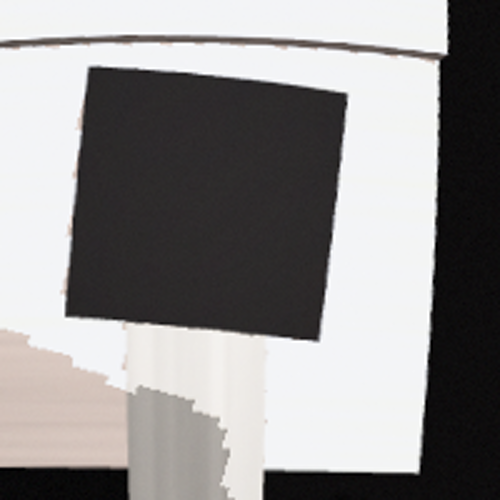

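The blade is under the near rim: its tip is hidden past the edge at crop row ~325 and centred. The carrier is still 6–12 mm from the step, so I push on.

```bash
python3 -m handwheel '[10,0,-0.06,0.001,0,0,0, 10,0,-0.06,0.001,0,0,0, 10,0,-0.06,0.001,0,0,0]'
python3 -m handwheel '[10,0,-0.06,0.001,0,0,0, 10,0,-0.06,0.001,0,0,0]'
python3 -m handwheel '[10,0,-0.05,0,0,0,0, 10,0,-0.05,0,0,0,0]'
python3 -c "
from h import *
save('wrist','i.png',(200,0,200,200),2.5);st()"
```

```text
time: 11.7
eef_pos: [0.4842, -0.0772, 0.0666]
eef_rot: [2.48, -1.873, -0.028]
force: [-3.0, -1.3, 6.3]
finger_gap: 0.0134
time: 11.87
eef_pos: [0.4874, -0.0762, 0.0667]
eef_rot: [2.48, -1.872, -0.029]
force: [-3.8, -1.6, 6.8]
finger_gap: 0.0131
time: 12.03
eef_pos: [0.489, -0.0756, 0.0668]
eef_rot: [2.478, -1.87, -0.033]
force: [-8.4, -4.4, 9.2]
finger_gap: 0.0132
t 12.08 p [ 0.489  -0.0756  0.0668] F [-5.9 -1.7  8.7] gap 0.0136
[[ 0.275 -0.961 -0.039]
 [-0.962 -0.274 -0.017]
 [ 0.005  0.042 -0.999]]
```

View pics/i.png

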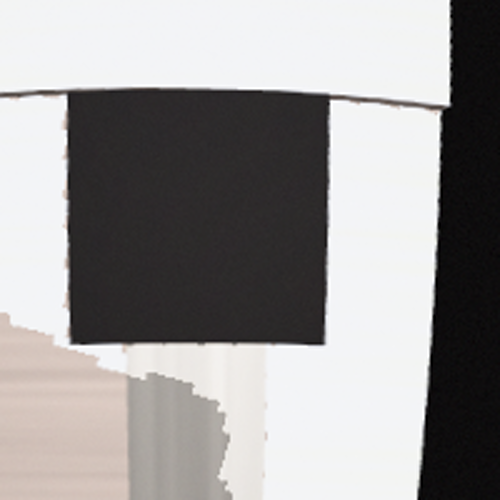

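The carrier is square against the step, with a push of about 8 N. Next comes the levering. My plan is for the tip to follow an arc of radius about 43 mm around the foot of the step, with the blade level.

```bash
cat >> h.py <<'E'
def tgt(X,Z,pitch=0,yaw=.275): # stage mm
    k=(X+113)/1000; need([.489+k*.962,-.0756+k*.2715,Z/1000],yaw,pitch)
def where():
    s,Rm=st(); d=s['eef_pos'][:2]-np.array([.489,-.0756]); print('X %.1f Y %.1f Z %.1f pitch %.2f'%(d@[.962,.2715]*1000-113,d@[-.2715,.962]*1000,s['eef_pos'][2]*1000,np.degrees(np.arcsin(-Rm[2,1]))))
E
python3 -c "
from h import *
tgt(-118,65.6)"
python3 -m handwheel '[10,0,0.08,0.01,0.012,0,0, 10,0,0.08,0.02,0.015,0,0]'
python3 -c "
from h import *
where();tgt(-118,65.6);tgt(-118,71.3)"
```

```text
need t [-0.001  0.164  0.047] a [ 0.027  -0.0035  0.0019]
time: 12.25
eef_pos: [0.4862, -0.0766, 0.0657]
eef_rot: [2.508, -1.89, 0.009]
force: [-0.5, -0.3, -1.6]
finger_gap: 0.0129
t 12.25 p [ 0.4862 -0.0766  0.0657] F [-0.5 -0.3 -1.6] gap 0.0129
[[ 0.276 -0.961  0.004]
 [-0.961 -0.276 -0.005]
 [ 0.006 -0.002 -1.   ]]
X -116.0 Y -0.2 Z 65.7 pitch 0.13
need t [-0.007  0.067  0.005] a [-0.0015 -0.0037  0.0026]
need t [-0.006  0.067 -0.185] a [-0.0015 -0.0037  0.0026]
```

```bash
python3 -m handwheel '[10,0,0.05,-0.06,0,-0.003,0.002, 10,0,0,-0.07,0,0,0, 10,0,0,-0.07,0,0,0]'
python3 -c "
from h import *
where();tgt(-116.4,77.3)"
```

```text
time: 12.5
eef_pos: [0.4833, -0.0765, 0.0706]
eef_rot: [-2.504, 1.896, 0.002]
force: [0.5, 0.2, -0.8]
finger_gap: 0.0134
t 12.5 p [ 0.4833 -0.0765  0.0706] F [ 0.5  0.2 -0.8] gap 0.0134
[[ 0.271 -0.963 -0.   ]
 [-0.963 -0.271  0.002]
 [-0.002 -0.    -1.   ]]
X -118.8 Y 0.7 Z 70.6 pitch 0.01
need t [ 0.024 -0.079 -0.225] a [-0.0002  0.001  -0.0003]
```

```bash
python3 -m handwheel '[10,0.02,-0.02,-0.07,0,0,0, 10,0,-0.02,-0.07,0,0,0, 10,0,-0.02,-0.07,0,0,0]'
python3 -c "
from h import *
where();tgt(-116.4,77.3);tgt(-109.9,90.2); save('wrist','j.png',(180,0,240,220),2.2)"
```

```text
time: 12.75
eef_pos: [0.4861, -0.0765, 0.0772]
eef_rot: [-2.504, 1.896, 0.002]
force: [-0.6, 0.1, -1.4]
finger_gap: 0.0132
t 12.75 p [ 0.4861 -0.0765  0.0772] F [-0.6  0.1 -1.4] gap 0.0132
[[ 0.271 -0.963 -0.001]
 [-0.963 -0.271  0.001]
 [-0.002  0.    -1.   ]]
X -116.0 Y -0.1 Z 77.2 pitch -0.02
need t [-0.003  0.012 -0.004] a [ 0.0002  0.001  -0.0002]
need t [-0.004 -0.204 -0.434] a [ 0.0002  0.001  -0.0002]
```

View pics/j.png

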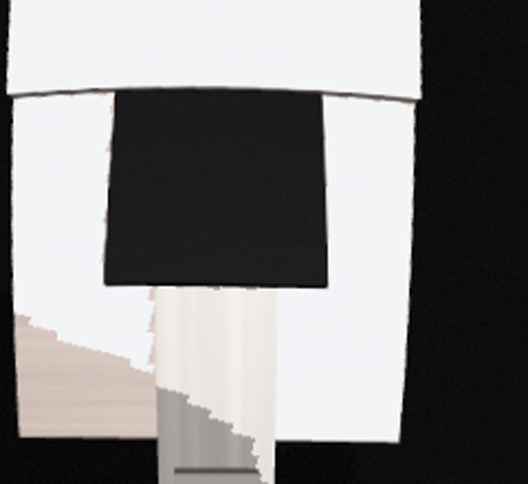

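The rim is rising at crop row 285, and the front edge is still at the step. I continue the arc.

```bash
python3 -m handwheel '[10,0,-0.035,-0.11,0,0,0, 10,0,-0.045,-0.11,0,0,0, 10,0,-0.055,-0.11,0,0,0, 10,0,-0.06,-0.1,0,0,0]'
python3 -c "
from h import *
where();tgt(-109.9,90.2);tgt(-99.1,99.8)"
```

```text
time: 13.13
eef_pos: [0.4927, -0.0747, 0.0915]
eef_rot: [-2.504, 1.896, 0.002]
force: [-0.0, 0.6, -1.8]
finger_gap: 0.0133
t 13.13 p [ 0.4927 -0.0747  0.0915] F [-0.   0.6 -1.8] gap 0.0133
[[ 0.271 -0.962 -0.   ]
 [-0.962 -0.271  0.001]
 [-0.001 -0.    -1.   ]]
X -109.2 Y -0.2 Z 91.5 pitch 0.00
need t [-0.006  0.024  0.042] a [-0.      0.0009 -0.    ]
need t [-0.006 -0.336 -0.278] a [-0.      0.0009 -0.    ]
```

```bash
python3 -m handwheel '[10,0,-0.07,-0.09,0,0,0, 10,0,-0.09,-0.08,0,0,0, 10,0,-0.09,-0.07,0,0,0, 10,0,-0.08,-0.04,0,0,0]'
python3 -c "
from h import *
where();tgt(-99.1,99.8);tgt(-89,104.1); save('wrist','k.png',(180,0,240,220),2.2)"
```

```text
time: 13.47
eef_pos: [0.5038, -0.0718, 0.1017]
eef_rot: [-2.504, 1.895, -0.001]
force: [-1.2, -0.7, -1.5]
finger_gap: 0.013
t 13.47 p [ 0.5038 -0.0718  0.1017] F [-1.2 -0.7 -1.5] gap 0.013
[[ 0.271 -0.962  0.001]
 [-0.962 -0.271  0.001]
 [-0.001 -0.002 -1.   ]]
X -97.8 Y -0.4 Z 101.7 pitch 0.09
need t [-0.013  0.045  0.063] a [-0.001   0.0004 -0.0001]
need t [-0.013 -0.292 -0.08 ] a [-0.001   0.0004 -0.0001]
```

View pics/k.png

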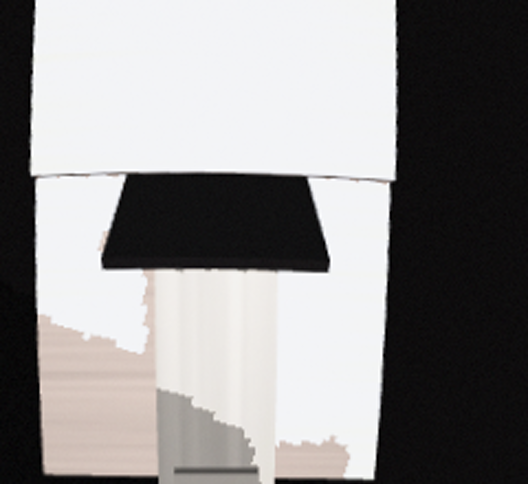

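```bash
python3 -m handwheel '[10,0,-0.1,-0.03,0,0,0, 10,0,-0.1,-0.02,0,0,0, 10,0,-0.1,-0.015,0,0,0, 10,0,-0.08,0,0,0,0]'
python3 -c "
from h import *
where();tgt(-78,104.5)"
```

```text
time: 13.85
eef_pos: [0.5163, -0.0684, 0.104]
eef_rot: [-2.503, 1.895, -0.002]
force: [0.0, 0.5, -1.0]
finger_gap: 0.0132
t 13.85 p [ 0.5163 -0.0684  0.104 ] F [ 0.   0.5 -1. ] gap 0.0132
[[ 0.271 -0.962  0.002]
 [-0.962 -0.271  0.001]
 [-0.    -0.002 -1.   ]]
X -84.8 Y -0.5 Z 104.0 pitch 0.13
need t [-0.016 -0.226 -0.016] a [-0.0015  0.0002 -0.0001]
```

```bash
python3 -m handwheel '[10,0,-0.07,0,0,0,0, 10,0,-0.06,0,0,0,0, 10,0,-0.06,0,0,0,0, 10,0,-0.06,0,0,0,0]'
python3 -c "
from h import *
where(); save('wrist','l.png',(180,0,240,220),2.2)"
```

```text
time: 14.18
eef_pos: [0.5252, -0.066, 0.1044]
eef_rot: [-2.503, 1.894, -0.003]
force: [-0.1, 0.2, 1.0]
finger_gap: 0.0139
t 14.18 p [ 0.5252 -0.066   0.1044] F [-0.1  0.2  1. ] gap 0.0139
[[ 0.272 -0.962  0.004]
 [-0.962 -0.271  0.001]
 [-0.    -0.004 -1.   ]]
X -75.6 Y -0.6 Z 104.4 pitch 0.21
```

View pics/l.png

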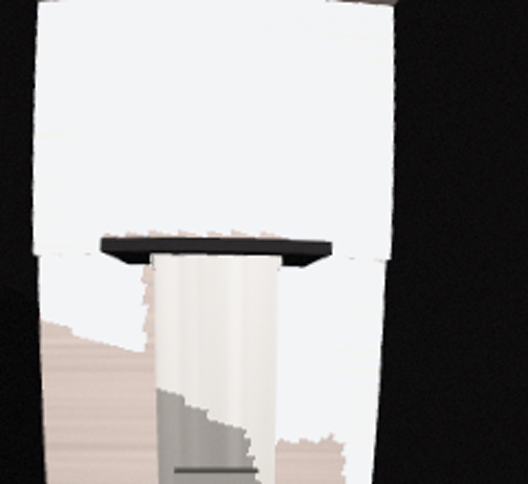

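```bash
python3 -m handwheel '[10,0,-0.07,-0.02,0,0,0, 10,0,-0.08,-0.01,0,0,0, 10,0,-0.08,0,0,0,0]'
python3 -m handwheel '[10,0,-0.08,0,0,0,0, 10,0,-0.08,0,0,0,0]'
python3 - <<'E'
from h import *
where(); cm=ctrl.camera_model('wrist'); im=save('wrist','m.png')
for n in('carrier','rim'):
    for c in('wrist','scene'):
        if c=='scene': ctrl.snapshot(c)
        for m in ctrl.recognise(c,'carrier')[:1]: print(c,m)
g=im.max(2); print([int(v) for v in g[0:220:6,280]])
E
```

```text
time: 14.48
eef_pos: [0.5321, -0.064, 0.105]
eef_rot: [-2.503, 1.895, -0.003]
force: [-0.3, -0.0, -2.3]
finger_gap: 0.0135
time: 14.65
eef_pos: [0.5369, -0.0626, 0.1048]
eef_rot: [-2.503, 1.895, -0.001]
force: [0.2, -0.0, -1.7]
finger_gap: 0.0133
t 14.65 p [ 0.5369 -0.0626  0.1048] F [ 0.2 -0.  -1.7] gap 0.0133
[[ 0.271 -0.962  0.002]
 [-0.962 -0.271  0.001]
 [-0.001 -0.002 -1.   ]]
X -63.4 Y -0.5 Z 104.8 pitch 0.13
wrist {'extent': [234.0, 65.6, 89.1, 85.7], 'confidence': 0.57}
scene {'extent': [239.6, 223.6, 22.9, 9.8], 'confidence': 0.74}
wrist {'extent': [234.0, 65.6, 89.1, 85.7], 'confidence': 0.57}
scene {'extent': [239.3, 224.7, 21.9, 11.6], 'confidence': 0.88}
[246, 246, 94, 246, 246, 246, 246, 246, 246, 246, 246, 246, 44, 47, 46, 239, 240, 241, 238, 171, 239, 238, 237, 238, 237, 236, 237, 234, 234, 234, 231, 232, 161, 157, 160, 158, 155]
```

```bash
python3 -m handwheel '[10,0,-0.08,-0.02,0,0,0, 10,0,-0.08,-0.02,0,0,0, 10,0,-0.06,0,0,0,0]'
cat > look.py <<'E'
from h import *
import sys
where()
for c in('wrist','scene','top'):
    im=save(c,sys.argv[1]+c+'.png')
    for m in ctrl.recognise(c,'carrier')[:1]: print(c,m)
    for m in ctrl.mark_of(c,'carrier')[:1]: print(c,m, np.round(at(c,m['xy'],.032),4))
    if c!='top':
        x,y,w,h=(200,0,160,160) if c=='wrist' else (225,195,70,60)
        g=im[y:y+h,x:x+w].max(2); k=(8,4) if c=='wrist' else (2,2)
        for r in g[::k[0],::k[1]]: print(''.join('#' if v<75 else '+' if v<140 else '-' if v<200 else '.' for v in r))
E
python3 look.py n
```

```text
time: 15.25
eef_pos: [0.5425, -0.0608, 0.1061]
eef_rot: [-2.503, 1.896, -0.0]
force: [0.1, -1.0, -1.6]
finger_gap: 0.0136
t 15.25 p [ 0.5425 -0.0608  0.1061] F [ 0.1 -1.  -1.6] gap 0.0136
[[ 0.271 -0.963  0.001]
 [-0.963 -0.271  0.001]
 [-0.001 -0.002 -1.   ]]
X -57.5 Y -0.3 Z 106.1 pitch 0.09
wrist {'extent': [238.4, 76.7, 83.4, 82.1], 'confidence': 0.66}
wrist {'xy': [278.3, 116.0], 'confidence': 0.82} [ 0.6131 -0.0416  0.032 ]
....++............................--....
...-++...........................-+++...
........................................
++++++++++++-+++++++++++++++++++++++++++
........................................
........................................
........................................
........................................
........................................
........................................
..........-++++++++----.................
..........#####################.........
..........####-......----++####.........
..........####.............###+.........
..........####............-###-.........
..........###..............###-.........
..........
[... 746 characters left out ...]
......-########
####+.....................+########
####.....-+--++++++-......+########
###-.....+-.-----##-.....-+########
###......#..-----##......-#########
##+.....-+......-#+......-#########
##-.....++-.....-#+......+#########
##......#####+++##-......+#########
#+......-+++++++##......-##########
#-......................-##########
#.......................+##########
........................+##########
.......................-###########
.......................-###########
.......................+###########
--------..............-+###########
--------------------.-++###########
----------------------+############
top {'xy': [293.9, 207.7], 'confidence': 0.55} [ 0.6074 -0.0426  0.032 ]
```

The top is down: both views show the black ring with the pad facing up, and the rear edge slightly overhanging the step. I retreat, pitch the tip down 17° and approach the plate's rear edge.

```bash
python3 -m handwheel '[10,0,0.3,-0.3,0,0,0, 10,0,0.7,-0.3,0,0,0, 10,0,0.3,0,-0.063,0,0, 10,0,0,0,-0.063,0,0, 10,0,0,0,-0.063,0,0, 10,0,0,0,0,0,0]'
python3 - <<'E'
from h import *
where(); p=-np.radians(17); tgt(-82,100,p); tgt(-82,90.8,p)
cm=ctrl.camera_model('wrist'); im=save('wrist','o.png')
for n,z in(('carrier',.032),('rim',.029)):
    for m in ctrl.mark_of('wrist',n)[:1]:
        q=at('wrist',m['xy'],z,cm); d=q[:2]-np.array([.489,-.0756]); print(n,m,d@[.962,.2715]*1000-113,d@[-.2715,.962]*1000)
print(ctrl.recognise('wrist','carrier')[:1])
g=im[0:230,180:380].max(2)
for r in g[::8,::4]: print(''.join('#' if v<75 else '+' if v<140 else '-' if v<200 else '.' for v in r))
E
```

```text
time: 16.2
eef_pos: [0.4953, -0.0732, 0.1283]
eef_rot: [2.294, -1.743, -0.275]
force: [0.1, 0.2, -1.4]
finger_gap: 0.0133
t 16.2 p [ 0.4953 -0.0732  0.1283] F [ 0.1  0.2 -1.4] gap 0.0133
[[ 0.268 -0.917 -0.296]
 [-0.963 -0.255 -0.081]
 [-0.001  0.307 -0.952]]
X -106.3 Y 0.6 Z 128.3 pitch -17.86
need t [ 0.019 -1.061  0.65 ] a [ 0.0096  0.0014 -0.0021]
need t [ 0.019 -1.155  0.942] a [ 0.0096  0.0014 -0.0021]
[{'extent': [235.0, 0.0, 91.1, 33.8], 'confidence': 0.97}]
###...........####------........+####..........###
###...........####+-----........+####..........###
###...........####+---..........#####..........###
####..........######################-.........####
####..........######################..........####
####..........................................####
####.........................................-####
####.........................................#####
####.........................................#####
####-........................................#####
####+........................................#####
#####........................................#####
#####.......................................######
#####.......................................######
#####.......................................######
#####-............---------.-...............######
######............---------.--..............######
######............---------.--.............#######
######............--------------...........#######
##################---------.----###+++.....#######
##################---------.----##################
##################---------.----##################
##################---------.----##################
##################--------------##################
##################--------.-----##################
##################--------..----##################
##################---------.----##################
##################--------------##################
###################+----------+###################
```

Run:
```python
from h import *
cm=ctrl.camera_model('wrist'); g=cv2.imread('pics/raw_o.png').max(2).astype(int)
def S(u,v,z):
    q=at('wrist',(u,v),z,cm); d=q[:2]-np.array([.489,-.0756]); return np.round([d@[.962,.2715]*1000-113,d@[-.2715,.962]*1000],1)
for u in(240,260,280,300,320):
    c=g[:80,u]; v=max(i for i in range(70) if c[i]<120); print(u,v+.5,S(u,v+.5,.026))
row=g[30]; xs=[i for i in range(210,350) if row[i]<75]; print(xs[0],xs[-1],S(xs[0],30,.029),S(xs[-1],30,.029))
print(S(236,0,.029),[i for i in range(200,360) if g[2,i]<75][:1],[i for i in range(200,360) if g[2,i]<75][-1:])
# bed near-edge
for u in(215,230,330,345):
    c=g[100:180,u]; v=100+min(i for i in range(80) if c[i]<90); print('near',u,v,S(u,v-.5,.02))
```

```text
240 35.5 [-14.6  22.4]
260 35.5 [-15.   10.9]
280 35.5 [-15.2  -0.5]
300 35.5 [-15.1 -12. ]
320 36.5 [-15.3 -23.5]
236 323 [-11.   24.2] [-11.2 -24.7]
[ 6.7 23.7] [235] [324]
near 215 152 [-92.   43.9]
near 230 152 [-92.3  33.5]
near 330 153 [-93.2 -34.4]
near 345 153 [-93.  -44.8]
```

```bash
cat >> h.py <<'E'
def tip():
    s=ctrl.sense(); Rm=R.from_rotvec(s['eef_rot']).as_matrix(); p=np.arcsin(-Rm[2,1]); d=s['eef_pos'][:2]-np.array([.489,-.0756])
    X=d@[.962,.2715]*1000-113; c,n=np.cos(p),np.sin(p)
    print('TIP X %.1f Z %.1f'%(X+75*c+43.7*n, s['eef_pos'][2]*1000+75*n-43.7*c),'yaw',round(np.arctan2(-Rm[1,1],-Rm[0,1]),3))
E
python3 -m handwheel '[10,0,-0.25,0.4,0.01,0,-0.002, 10,0,-0.1,0.4,0,0,0, 10,0,0,0.2,0,0,0, 10,0,0,0,0,0,0]'
python3 -c "
from h import *
where();tip();tgt(-89,90.8,-np.radians(17))"
```

```text
time: 16.73
eef_pos: [0.4905, -0.0735, 0.0985]
eef_rot: [2.314, -1.757, -0.255]
force: [-0.0, 0.9, -2.0]
finger_gap: 0.0133
t 16.73 p [ 0.4905 -0.0735  0.0985] F [-0.   0.9 -2. ] gap 0.0133
[[ 0.268 -0.924 -0.271]
 [-0.963 -0.258 -0.073]
 [-0.003  0.281 -0.96 ]]
X -111.0 Y 1.6 Z 98.5 pitch -16.32
TIP X -51.3 Z 35.5 yaw 0.272
need t [ 0.051 -0.775  0.04 ] a [-0.0075  0.0023 -0.0018]
```

```bash
python3 -m handwheel '[10,0.05,-0.3,0.02,-0.0075,0.002,-0.002, 10,0,-0.35,0.02,0,0,0, 10,0,0,0,0,0,0]'
python3 -c "
from h import *
where();tip();tgt(-89,90.8,-np.radians(17))"
```

```text
time: 16.98
eef_pos: [0.5088, -0.0703, 0.0929]
eef_rot: [2.307, -1.748, -0.26]
force: [1.3, 0.1, -1.5]
finger_gap: 0.0134
t 16.98 p [ 0.5088 -0.0703  0.0929] F [ 1.3  0.1 -1.5] gap 0.0134
[[ 0.27  -0.921 -0.28 ]
 [-0.963 -0.259 -0.079]
 [-0.     0.291 -0.957]]
X -92.6 Y -0.3 Z 92.9 pitch -16.94
TIP X -33.5 Z 29.2 yaw 0.274
need t [-0.009 -0.133  0.032] a [-0.0007  0.0003 -0.0007]
```

```bash
python3 -m handwheel '[10,0,-0.02,0.067,0,0,0, 10,0,-0.077,-0.023,0,0,0, 10,0,-0.077,-0.023,0,0,0, 10,0,-0.077,-0.023,0,0,0, 10,0,-0.077,-0.023,0,0,0, 10,0,-0.077,-0.023,0,0,0]'
python3 -c "
from h import *
where();tip()"
```

```text
time: 17.48
eef_pos: [0.5233, -0.0665, 0.091]
eef_rot: [2.309, -1.748, -0.258]
force: [-0.3, 0.4, -0.1]
finger_gap: 0.0132
t 17.48 p [ 0.5233 -0.0665  0.091 ] F [-0.3  0.4 -0.1] gap 0.0132
[[ 0.271 -0.921 -0.279]
 [-0.962 -0.26  -0.079]
 [ 0.001  0.29  -0.957]]
X -77.5 Y -0.5 Z 91.0 pitch -16.84
TIP X -18.4 Z 27.4 yaw 0.275
```

```bash
python3 -m handwheel '[10,0,-0.077,-0.02,0,0,0, 10,0,-0.077,-0.02,0,0,0, 10,0,-0.077,-0.022,0,0,0, 10,0,-0.077,-0.023,0,0,0, 10,0,-0.077,-0.023,0,0,0]'
python3 -c "
from h import *
where();tip();save('wrist','p.png')
for m in ctrl.recognise('wrist','carrier')[:1]: print(m)"
```

```text
time: 17.9
eef_pos: [0.5358, -0.0629, 0.0908]
eef_rot: [2.308, -1.747, -0.258]
force: [-0.0, -0.8, -0.7]
finger_gap: 0.0133
t 17.9 p [ 0.5358 -0.0629  0.0908] F [-0.  -0.8 -0.7] gap 0.0133
[[ 0.272 -0.921 -0.279]
 [-0.962 -0.26  -0.079]
 [ 0.001  0.29  -0.957]]
X -64.6 Y -0.5 Z 90.8 pitch -16.88
TIP X -5.5 Z 27.3 yaw 0.275
{'extent': [222.3, 13.4, 109.3, 99.0], 'confidence': 0.83}
```

```bash
python3 -m handwheel '[10,0,-0.077,-0.023,0,0,0, 10,0,-0.077,-0.023,0,0,0, 10,0,-0.077,-0.023,0,0,0, 10,0,-0.077,-0.023,0,0,0]'
cat > asc.py <<'E'
from h import *
where();tip(); im=save('wrist','q.png')
for m in ctrl.recognise('wrist','carrier')[:1]: print(m)
g=im[0:170,180:380].max(2)
for r in g[::6,::3]: print(''.join('#' if v<75 else '+' if v<140 else '-' if v<200 else '.' for v in r))
E
python3 asc.py
```

```text
time: 18.33
eef_pos: [0.5451, -0.0601, 0.0908]
eef_rot: [2.308, -1.747, -0.26]
force: [-1.2, -0.2, -1.2]
finger_gap: 0.0136
t 18.33 p [ 0.5451 -0.0601  0.0908] F [-1.2 -0.2 -1.2] gap 0.0136
[[ 0.271 -0.921 -0.28 ]
 [-0.962 -0.26  -0.079]
 [ 0.     0.291 -0.957]]
X -54.8 Y -0.3 Z 90.8 pitch -16.93
TIP X 4.2 Z 27.1 yaw 0.275
{'extent': [225.1, 13.0, 107.2, 102.7], 'confidence': 0.69}
...................................................................
...................................................................
---................................................................
..............-####################################................
...............####################################................
...............####################################................
...............####################################................
...............#######----------............#######................
...............#######---------.............#######................
...............#######---------.............#######................
-------........#######-------......
[... 556 characters left out ...]
###...............##
---------.......##################################...............##
-----------.---.........--------------...........................##
##--....................---------------.........................###
##......................----------------.......................####
##......................----------------.......................####
##-.....................-----------------..-........-----.....-####
##+.....................-------------------........-.-----....#####
###.....................-------------------..........-----....#####
###.....................-------------------.......--------...-#####
###-....................------------------........-.-----....######
```

```bash
python3 -m handwheel '[10,0,-0.077,-0.023,0,0,0, 10,0,-0.077,-0.023,0,0,0, 10,0,-0.077,-0.023,0,0,0, 10,0,-0.077,-0.023,0,0,0]'
python3 -m handwheel '[10,0,-0.077,-0.023,0,0,0, 10,0,-0.077,-0.023,0,0,0]'
python3 -c "
from h import *
tip()"
```

```text
time: 18.77
eef_pos: [0.5549, -0.0573, 0.0907]
eef_rot: [2.308, -1.747, -0.26]
force: [-0.6, 0.5, -0.9]
finger_gap: 0.0135
time: 18.93
eef_pos: [0.5601, -0.0559, 0.0907]
eef_rot: [2.308, -1.747, -0.26]
force: [-0.5, 0.1, -0.9]
finger_gap: 0.0136
TIP X 19.8 Z 27.0 yaw 0.275
```

```bash
python3 -m handwheel '[10,0,-0.05,-0.015,0,0,0, 10,0,-0.05,-0.015,0,0,0]'
python3 -m handwheel '[10,0,-0.04,-0.012,0,0,0]'
python3 -m handwheel '[10,0,-0.04,-0.012,0,0,0]'
python3 asc.py | head -26
```

```text
time: 19.1
eef_pos: [0.5638, -0.0549, 0.0906]
eef_rot: [2.308, -1.747, -0.26]
force: [-0.4, 0.3, -1.3]
finger_gap: 0.0133
time: 19.18
eef_pos: [0.5652, -0.0545, 0.0906]
eef_rot: [2.308, -1.747, -0.26]
force: [-2.2, -0.9, -0.3]
finger_gap: 0.0135
time: 19.27
eef_pos: [0.5655, -0.0542, 0.0906]
eef_rot: [2.306, -1.746, -0.262]
force: [-3.8, -0.5, -0.0]
finger_gap: 0.0134
t 19.27 p [ 0.5655 -0.0542  0.0906] F [-3.8 -0.5 -0. ] gap 0.0134
[[ 0.272 -0.92  -0.283]
 [-0.962 -0.26  -0.08 ]
 [ 0.     0.294 -0.956]]
X -33.6 Y -0.2 Z 90.6 pitch -17.07
TIP X 25.3 Z 26.8 yaw 0.275
{'extent': [222.9, 13.1, 111.0, 102.6], 'confidence': 0.71}
...######.................................................++++++...
...........................................................-+++....
...................................................................
.....-.........###################################+-...............
...............####################################+...............
...............####################################-...............
...............####################################................
...............#######----------............+######................
...............#######---------.............#######................
---.--.........#######--------..............#######................
...............#######-------...............#######................
...............+######---------.............#######................
...............+######---------.............#######................
...............-######----------............#######................
...............-######+----------...........######-................
-...............######+------------.........######-...............+
................######+-----------..........######................#
---.--..........##################################................#
................##################################...............-#
```

```bash
python3 -m handwheel '[10,0,-0.05,-0.014,0,0,0]'
python3 -m handwheel '[10,0,-0.03,-0.009,0,0,0, 10,0,0,0,0,0,0]'
python3 -c "
from h import *
tip(); im=save('wrist','r.png'); g=im.max(2).astype(int)
for u in(240,260,280,300,320): print(u,[i for i in range(60) if g[i,u]<90][:2])
print([i for i in range(0,60) if g[i,215]<150],[i for i in range(0,60) if g[i,345]<150])"
```

```text
time: 19.45
eef_pos: [0.5657, -0.0539, 0.0905]
eef_rot: [2.305, -1.745, -0.265]
force: [-5.0, -1.1, 2.0]
finger_gap: 0.0132
time: 19.62
eef_pos: [0.5657, -0.0539, 0.0906]
eef_rot: [2.303, -1.744, -0.266]
force: [-1.2, -0.8, 0.1]
finger_gap: 0.0135
TIP X 25.2 Z 26.5 yaw 0.275
240 [17, 18]
260 [16, 17]
280 [16, 17]
300 [17, 18]
320 [18, 19]
[] []
```

```bash
python3 -m handwheel '[10,0,0.08,0.02,0,0,0, 10,0,0.2,0.05,0,0,0, 10,0,0.5,0,0,0,0, 10,0,0.5,-0.4,0,0,0, 10,0,0,-1,0,0,0, 10,0,0,-1,0.063,0,0, 10,0,0,-1,0.063,0,0, 10,0,0,-0.5,0.063,0,0, 10,0,0,0,0,0,0]'
python3 - <<'E'
from h import *
where(); need([.521,.271,.19],.155)
Z=[('top',.032),('scene',.032)]
e=np.array([.962,.2715]);n=np.array([-e[1],e[0]])
for c,z in Z:
    ctrl.snapshot(c)
    for k,zz in(('carrier',.032),('stop',.026),('rim',.029)):
        for m in ctrl.mark_of(c,k)[:2]:
            q=at(c,m['xy'],zz); d=q[:2]-[.489,-.0756]; print(c,k,round(m['confidence'],2),np.round(q,4),np.round([d@e*1000-113,d@n*1000],1))
E
```

```text
time: 20.42
eef_pos: [0.5622, -0.0555, 0.2145]
eef_rot: [-2.495, 1.886, -0.017]
force: [0.2, 0.1, -1.4]
finger_gap: 0.013
t 20.42 p [ 0.5622 -0.0555  0.2145] F [ 0.2  0.1 -1.4] gap 0.013
[[ 0.273 -0.962  0.017]
 [-0.962 -0.273  0.004]
 [ 0.001 -0.018 -1.   ]]
X -37.2 Y -0.5 Z 214.5 pitch 1.02
need t [-10.844  -1.637   0.841] a [-0.0113  0.0004  0.0773]
top carrier 0.51 [ 0.6457 -0.0334  0.032 ] [49.2 -2. ]
top carrier 0.21 [0.6684 0.388  0.032 ] [185.5 397.2]
top stop 0.95 [0.4497 0.1784 0.026 ] [-81.9 255. ]
scene carrier 0.57 [ 0.6488 -0.0223  0.032 ] [55.2  7.9]
scene stop 0.96 [ 0.6626 -0.0248  0.026 ] [67.8  1.8]
scene stop 0.59 [0.4389 0.1832 0.026 ] [-90.9 262.5]
scene rim 0.71 [ 0.6675 -0.0257  0.029 ] [72.3 -0.5]
scene rim 0.68 [ 0.6254 -0.0244  0.029 ] [32.1 12.2]
```

```bash
python3 -m handwheel '[10,-0.5,-0.08,0.05,-0.011,0,0, 10,-1,-0.15,0.07,0,0,0, 10,-1,-0.15,0.07,0,0,0, 10,-1,-0.15,0.07,0,0,0, 10,-1,-0.15,0.07,0,0,0, 10,-1,-0.15,0.07,0,0,0, 10,-1,-0.15,0.07,0,0,0, 10,-1,-0.15,0.07,0,0,0, 10,-1,-0.15,0.07,0,0,0, 10,-1,-0.15,0.07,0,0,0, 10,-0.8,-0.15,0,0,0,0.039, 10,0,0,0,0,0,0.039, 10,0,0,0,0,0,0]'
python3 -c "
from h import *
st();need([.521,.271,.07],.155)"
```

```text
time: 21.9
eef_pos: [0.523, 0.2715, 0.1688]
eef_rot: [2.357, -2.025, -0.039]
force: [-0.2, -0.6, -1.8]
finger_gap: 0.0135
t 21.9 p [0.523  0.2715 0.1688] F [-0.2 -0.6 -1.8] gap 0.0135
[[ 0.151 -0.988 -0.041]
 [-0.989 -0.151 -0.009]
 [ 0.003  0.042 -0.999]]
need t [-2.000e-03 -7.000e-02  3.293e+00] a [ 0.0268 -0.0018 -0.0023]
```

```bash
python3 -m handwheel '[10,0,-0.07,0.4,0.027,-0.002,-0.002, 10,0,0,0.8,0,0,0, 10,0,0,0.8,0,0,0, 10,0,0,0.7,0,0,0, 10,0,0,0.4,0,0,0, 10,0,0,0,0,0,0]'
python3 -c "
from h import *
st();need([.521,.271,.0565],.155)"
```

```text
time: 22.4
eef_pos: [0.5263, 0.2726, 0.0685]
eef_rot: [2.398, -2.026, 0.001]
force: [-0.0, -0.5, -1.3]
finger_gap: 0.0133
t 22.4 p [0.5263 0.2726 0.0685] F [-0.  -0.5 -1.3] gap 0.0133
[[ 0.167 -0.986 -0.001]
 [-0.986 -0.167 -0.002]
 [ 0.002  0.002 -1.   ]]
need t [0.023 0.182 0.399] a [ 0.001  -0.0012  0.0079]
```

```bash
python3 -m handwheel '[10,0,0.1,0.2,0.001,-0.001,0, 10,0,0,0.16,0,0,0, 10,0,0,0.02,0,0,0]'
python3 -m handwheel '[10,0,0,0.02,0,0,0, 10,0,0,0.02,0,0,0]'
python3 -m handwheel '[10,0,0,0.02,0,0,0, 10,0,0,0.01,0,0,0]'
python3 -c "
from h import *
st()"
```

```text
time: 22.65
eef_pos: [0.5235, 0.2711, 0.0552]
eef_rot: [2.399, -2.025, -0.001]
force: [0.6, 0.7, -1.4]
finger_gap: 0.0135
time: 22.82
eef_pos: [0.5239, 0.271, 0.055]
eef_rot: [2.399, -2.025, -0.001]
force: [-0.5, -0.1, -0.8]
finger_gap: 0.0131
time: 22.98
eef_pos: [0.5251, 0.2714, 0.0553]
eef_rot: [-2.4, 2.026, -0.002]
force: [0.0, -0.7, -2.4]
finger_gap: 0.0137
t 22.98 p [0.5251 0.2714 0.0553] F [ 0.  -0.7 -2.4] gap 0.0137
[[ 0.168 -0.986  0.001]
 [-0.986 -0.168 -0.   ]
 [ 0.    -0.001 -1.   ]]
```

```bash
python3 -m handwheel '[10,0,0,0.03,0,0,0, 10,0,0,0.02,0,0,0]'
python3 -m handwheel '[10,0,0,0.03,0,0,0, 10,0,0,0,0,0,0]'
```

```text
time: 23.15
eef_pos: [0.526, 0.2718, 0.0548]
eef_rot: [-2.399, 2.024, -0.004]
force: [-1.2, -0.5, 0.9]
finger_gap: 0.0133
time: 23.32
eef_pos: [0.5261, 0.2718, 0.0552]
eef_rot: [-2.398, 2.023, -0.004]
force: [0.5, 0.4, -1.7]
finger_gap: 0.0134
```

```bash
python3 -m handwheel '[10,0,0,0.02,0,0,0, 16,0,0,0,0,0,0, 20,0,0,0,0,0,0, 30,0,0,0,0,0,0, 40,0,0,0,0,0,0, 40,0,0,0,0,0,0, 40,0,0,-0.2,0,0,0, 40,0,0,-0.6,0,0,0, 40,0,0,-0.9,0,0,0, 40,0,0,-1,0,0,0, 40,0,0,-1,0,0,0, 40,0,0,-1,0,0,0, 40,0,0,0,0,0,0]'
python3 - <<'E'
from h import *
st(); w=save('wrist','wf.png'); t=save('top','tf.png'); s=save('scene','sf.png')
r=lambda im,x,y,w,h,k: cv2.resize(im[y:y+h,x:x+w],(w*k,h*k),interpolation=cv2.INTER_CUBIC)
A=r(s,190,180,130,100,3); B=r(t,250,160,100,100,3); C=r(w,150,80,260,200,2)
print(A.shape,B.shape,C.shape)
o=np.zeros((600,800,3),np.uint8); o[:300,:390]=A; o[:300,400:700]=B; D=cv2.resize(C,(390,300)); o[300:,:390]=D; o[300:,400:]=cv2.resize(t,(400,300)); cv2.imwrite('pics/fin.png',o[...,::-1])
E
```

```text
time: 24.4
eef_pos: [0.5244, 0.2713, 0.201]
eef_rot: [2.401, -2.025, 0.001]
force: [1.2, 0.8, 0.4]
finger_gap: 0.0403
t 24.4 p [0.5244 0.2713 0.201 ] F [1.2 0.8 0.4] gap 0.0403
[[ 0.169 -0.986 -0.   ]
 [-0.986 -0.169 -0.001]
 [ 0.001  0.    -1.   ]]
(300, 390, 3) (300, 300, 3) (400, 520, 3)
```

View pics/fin.png

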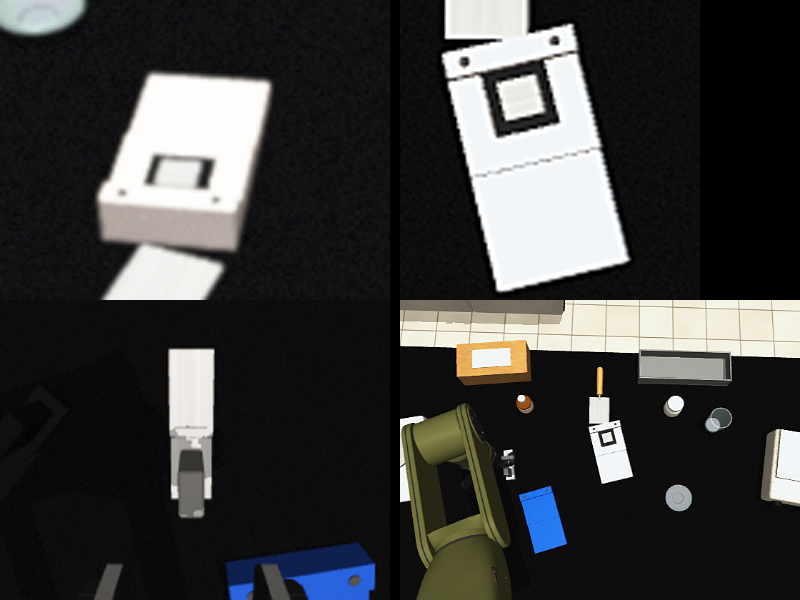

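The carrier is pad-up and sits squarely against the stop bar, in the top crop at (521,98). The lifter stands upright on the bench at (190,430), and the fingers are clear of it. I hand in now.

```bash
python3 -c "
from plant import ctrl
print(ctrl.hand_in())"
```

```text
the job is handed in; nothing more can be done
None
```

The carrier is pad-up on the high deck, flush and square against the stop bar, and the lifter stands back on the bench near its starting place. I handed the job in at about 24.5 s of the 72 s allowed.

- **Levering:** I slid the blade under the far rim at about 4–9 N on the bed, squared the carrier against the step, and levered it over with the blade level.
- **Pushing home:** I tipped the blade about 17° down and pushed the carrier until it stopped. The push read about 5 N. The tip was then at stage x of about 25 mm, which is where a 50 mm plate touching the bar should put it.
- **Forces:** The strongest reading between moves was about 9 N down and 9 N sideways, when the carrier met the step. Forces were read only at the end of each call.
- **Last checks:** The final pictures show the pad up, no gap at the bar, the lifter upright and the gripper clear. In the top view the other things look to be where they started.
- **Disagreements:** The network's carrier mark from the top camera gave x = 49 mm, y = −2 mm, where 50 and 0 is ideal. The scene camera's mark gave 55 and 8 mm, which I put down to that camera's shallow view. When I set the lifter down, the force signal was within its noise, so I judged the contact from the height matching the height at which I first gripped it.

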